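Rewind the churro press

TASK

The piston of the churro press is still pushed into its barrel. Turn the crank on the press anticlockwise (seen from above), by its knob, until the piston's seal comes out of the barrel and the resistance suddenly drops away; stop there, with the piston standing free in the gap, clear of the barrel and not run back against the gearbox, and let go. Do not push or pull the piston or its rod, and leave the coffee mill where it stands.

Things in the scene. Friction and masses are not known exactly. Their poses are not given: they have to be found in the camera images.
- press: Churro press fixed on the board over the hob: grey base plate 84 wide, grey gearbox (64x64, top at z 80), steel barrel (64 outside, axis at z 45), black nozzle; 215 mm long. Origin: on its underside, below the crank axis and gearbox middle; x along the barrel to the nozzle, z up. Gearbox face at x=+32 mm, the barrel's open mouth at x=+62; an open gap lies between.
- press_crank: Steel crank on the gearbox. Origin on its upright axis, 85 mm above the press's underside; x along the arm to the black knob (24 dia., at x=+45 mm, from z=12 to 52, spins freely on its pin; hub below z=14). Anticlockwise draws the piston back 14 mm/rad; 3.0 to 4.2 rad frees it. About 5 N at the knob while the seal drags, under 1 N after; stays put when let go; end stop 1.6 rad past release.
- press_piston: Piston: black disc 54 dia., 8 mm thick, on a toothed steel rod 10 mm square that passes back through the gearbox and out behind it. Origin: centre of the disc's front face (nozzle side); x as the press's. It starts 42 to 59 mm inside the barrel (x=104 to 121 mm in the press's frame), is free of the barrel below x=62, and its back meets the gearbox at x=40.
- coffee_mill: A bystander: slim upright steel hand coffee mill, 52 mm diameter, 134 mm tall without its own crank on top (50 mm arm, wooden knob; 172 mm in all). Origin: centre of its underside, z up. It stands loose on the board and must be left alone.

How it is judged:
By the outcome, as a careful person would: the job done as asked, in the order asked, and still so for the second after the job is handed in, with the robot touching nothing.
It also fails if it takes over 40 s, if anything falls off the work surface, if the arm or the gripper's body presses on something with over 40 N, if the wrist force passes 120 N, or if a joint passes its speed limit or range.

ROBOT

A 6-joint arm with a two-finger parallel gripper is mounted at the origin on a cart in front of the work surface, level with it; the furniture and walls round the work are solid. World frame = base frame: x ahead of the robot, y to its left, z up, the work surface at z = 0. Lengths are in m, angles in rad, forces in N, time in s.
With the tool pointing down it reaches from about 0.275 to 0.825 m from the base axis. Payload 4.9 kg.
Tool frame: the origin (TCP) lies midway between the tips of the shut fingers; the grasp point (between the pads) lies 19 mm behind it (grip_point_offset is the distance from the TCP to the grasp point, in m); z points along the fingers, y is the line along which they close (so a half turn about z gives the same grasp; the last joint's range is limited). The gripper opens to 85 mm and grips with 20 to 120 N. Pads are 22 mm wide; open, the fingers measure 114 mm over their backs; the gripper's body (76 mm by 85 mm) begins 54 mm behind the grasp point. The pads swing forward as they close: fully open they stand 13 mm farther back than shut.
Start: joints at [1.002, 0.326, -0.193, 1.052, 0, 1.437], TCP at [0.232, 0.499, 0.199] pointing down, gripper open.
Joint ranges: [-2.65, 2.65], [-0.97, 1.79], [-1.3, 1.35], [-1.93, 2.1], [-1.47, 1.37], [-3.14, 3.14]. Speed limits (rad/s): [2.57, 2.57, 3.14, 3.14, 3.14, 3.14].

INTERFACE

Orientations are given as a rotation vector (axis times angle).
In Python, from cell import * gives the robot as it stands. Calls block until the motion is done:
- movep(position, orientation): joint-space move of the TCP to a pose.
- move_l(position, velocity=0.15, rot=None, until_force=None): straight line of the TCP; rot=None keeps the orientation; velocity is the mean speed in m/s. With until_force (N) it stops when the force on the tool has changed by that much, and returns True; else False.
- set_joints(angles): joint-space move.
- let_go() and grab(newtons=None): open the fingers fully, or close them until they stop; newtons is the grip in N (None keeps the last).
- sleep(seconds).
- ik(position, orientation): joint angles nearest the present ones, or None.
- get_state(): the state.
- grab_frame(name): name is "side" or "top"; returns a dict with "img" (384x512x3 uint8, red, green, blue), "fx", "fy", "cx", "cy" (pixels), "cam_to_world" (4x4, takes a point from camera to world coordinates). Camera axes: x right, y down, z forward; pixel columns grow to the right and rows downward; lengths in m; the calibration is good to about 2 mm. A picture is of the moment at which its call begins. There is no depth.
A pose or a line that the arm cannot do raises MotionError and nothing moves.
- sign_off(): hands the job in; it is judged then, once.
Trained networks look in the newest picture that a camera, given by its name, has taken for a name from the list of things; names that differ only in an ending like _2 or _b are one class to them, and where a whole thing is asked for, a point or a joint stands for the part that bears it (a point fixed in the world has none). Each returns a list of dicts, best first, with "score" (0 to 1); they miss things now and then, are a little off and sometimes report something else, mostly with a low value. They report only what shows in the picture. A call takes as long as a camera call.
- spot_in(camera, name): "centre" ([column, row] in pixels, amid what is visible of it).
- silhouettes(camera, name): "mask" (384x512 bool, what is visible of it) and "centre" ([column, row] in pixels, amid what is visible of it).
- tip_of(camera, name): "centre" ([column, row] in pixels: a listed point, or the origin of a listed thing).
The state is a dict: "clock": time; "q": joint angles; "joint_velocities": joint speeds; "tau": joint torques, N m; "position": TCP position; "eef_rot": TCP orientation; "contact_force": force on the tool from outside, world axes, zero at the start; "wrist_torque": the same for the moment, N m; "finger_gap": opening from 0.0 (shut) to 1.0 (fully open); "grasp_force": force on a finger pad.
Only numpy, scipy, OpenCV 4.12 (cv2) and the standard library are available. Lean on these libraries where they do the work, as an engineer would, in place of code of your own. Each camera call takes 0.05 s, during which the arm holds its last target. There are 200 camera calls.

## Working session

There is one attempt and no reset: what is moved stays moved. The work goes in short steps, each a Python script; the robot and the scene stay as the last script left them, time stands still between calls to the robot, and variables do not carry over. Pictures are saved under pics/ and viewed, at most 10 in all, crops included, and the job is handed in when it is done.

```bash
mkdir -p pics; python3 - <<'E'
from cell import *
import cv2,numpy as np
ims=[]
for c in("side","top"):
    f=grab_frame(c); ims.append(f["img"])
    print(c,f["fx"],f["fy"],f["cx"],f["cy"],np.round(f["cam_to_world"],4).tolist())
    for n in("press","press_crank","press_piston","coffee_mill"):
        print(n,[(np.round(d["centre"],1).tolist(),round(d["score"],2)) for d in tip_of(c,n)[:2]],[(np.round(d["centre"],1).tolist(),round(d["score"],2)) for d in spot_in(c,n)[:2]])
for c,i in zip("st",ims): cv2.imwrite(f"pics/{c}0.png",cv2.resize(i[:,:,::-1],(800,600)))
print(get_state())
E
```

```text
side 476.84251922979007 476.84251922979007 258.88490689009643 191.81068064788226 [[0.968, -0.1565, 0.196, 0.4335], [-0.2499, -0.5357, 0.8066, -0.7981], [-0.0212, -0.8298, -0.5577, 0.584], [0.0, 0.0, 0.0, 1.0]]
press [([193.8, 233.2], 0.97)] [([217.0, 232.6], 0.67)]
press_crank [([186.2, 194.8], 0.76)] [([202.6, 178.9], 0.96)]
press_piston [] [([200.8, 213.9], 0.4)]
coffee_mill [([363.1, 273.2], 0.74)] [([369.5, 236.7], 0.9)]
top 443.1421373028971 443.1421373028971 263.88763220110076 193.18076911809678 [[0.0287, -0.9807, 0.1934, 0.4371], [-0.9996, -0.0284, 0.0043, -0.1012], [0.0013, -0.1934, -0.9811, 0.9847], [0.0, 0.0, 0.0, 1.0]]
press [([262.0, 261.1], 0.82)] [([285.2, 238.1], 0.68)]
press_crank [([262.1, 263.2], 0.65)] [([259.1, 248.1], 0.68)]
press_piston [] [([278.0, 246.8], 0.62)]
coffee_mill [([348.6, 147.4], 0.87)] [([357.3, 135.2], 0.57)]
{'clock': 0.9, 'q': array([ 1.00175285e+00,  3.26139182e-01, -1.92573091e-01,  1.05199173e+00,
       -2.90192913e-05,  1.43658850e+00]), 'joint_velocities': array([-0.00079606,  0.00047386,  0.00150827,  0.00151311,  0.0004236 ,
       -0.00023807]), 'tau': array([ 8.70783970e-05, -4.43312430e+01,  2.62761408e+01,  8.63465357e-04,
       -5.08482644e-04, -7.86183225e-07]), 'position': array([0.23171861, 0.49885053, 0.19872422]), 'eef_rot': array([6.77656948e-01, 3.06757469e+00, 1.20445182e-04]), 'contact_force': array([0.13360747, 0.48151076, 0.19146185]), 'wrist_torque': array([-0.01014619, -0.0018976 , -0.0181214 ]), 'grasp_force': 0.0, 'finger_gap': 1.0003954090796952}
```

View pics/s0.png

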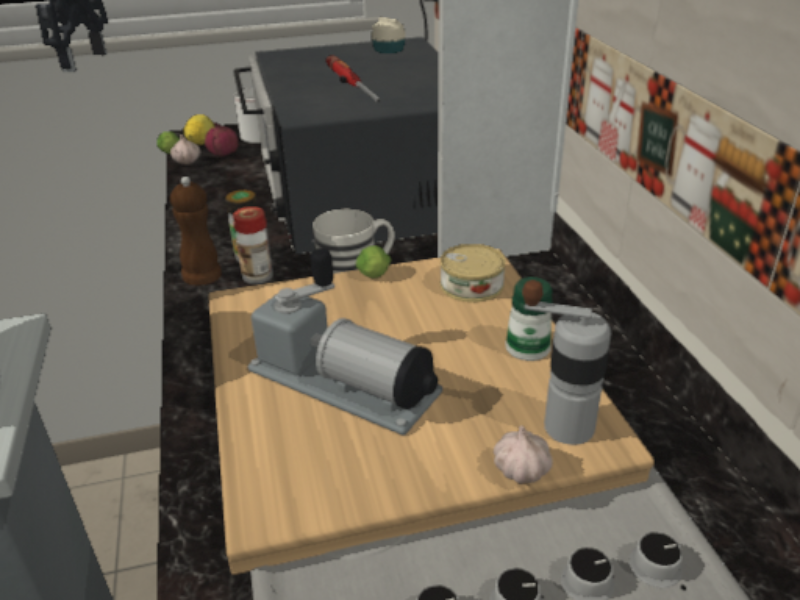

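View pics/t0.png

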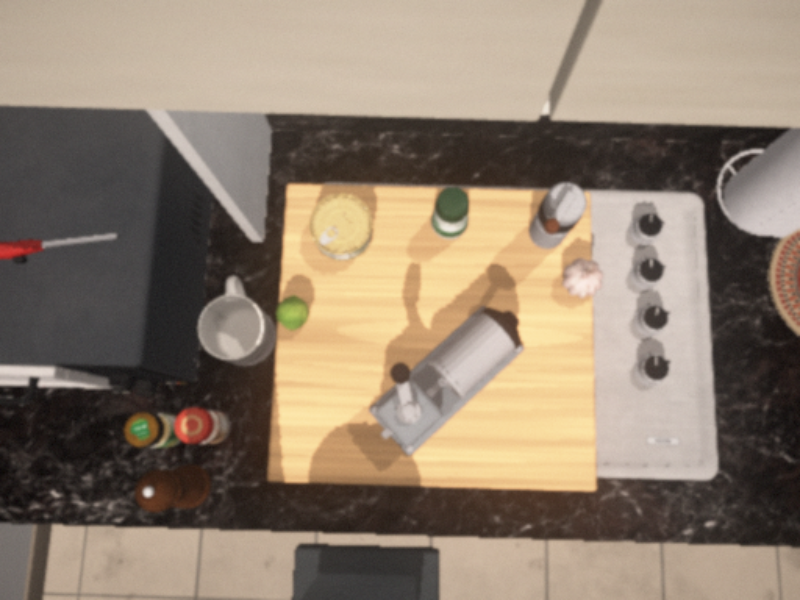

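```bash
cat > h.py <<'E'
from cell import *
import numpy as np, cv2
from scipy.spatial.transform import Rotation as R
def ray(f,p):
    d=f["cam_to_world"][:3,:3]@[(p[0]-f["cx"])/f["fx"],(p[1]-f["cy"])/f["fy"],1]
    return f["cam_to_world"][:3,3],d/np.linalg.norm(d)
def tri(fs,ps):
    A=0;b=0;rs=[ray(f,p) for f,p in zip(fs,ps)]
    for o,d in rs:
        P=np.eye(3)-np.outer(d,d);A=A+P;b=b+P@o
    x=np.linalg.solve(A,b)
    return x,max(np.linalg.norm(np.cross(x-o,d)) for o,d in rs)
def proj(f,X):
    p=np.linalg.inv(f["cam_to_world"])@np.r_[X,1];return np.array([f["fx"]*p[0]/p[2]+f["cx"],f["fy"]*p[1]/p[2]+f["cy"]])
E
python3 - <<'E'
from h import *
fs=[grab_frame("side"),grab_frame("top")]
for n in("press","press_crank","coffee_mill"):
    print(n,tri(fs,[tip_of(c,n)[0]["centre"] for c in("side","top")]))
s=.64
def t(n,a,b): print(n,tri(fs,[np.array(a)*s,np.array(b)*s]))
t("knobtop",(321,247),(400,370)); t("knobmid",(321,266),(401,374)); t("hub",(288,297),(408,410)); t("nozzletip",(433,382),(512,328))
t("mug",(345,225),(232,328))
for n,i,(x,y) in(("s",0,(140,150)),("t",1,(215,190))):
    cv2.imwrite(f"pics/{n}1.png",cv2.resize(fs[i]["img"][y:y+120,x:x+160,::-1],(800,600),interpolation=cv2.INTER_CUBIC))
E
```

```text
press (array([ 0.47377319, -0.09246834,  0.03030113]), np.float64(0.00037226697098728434))
press_crank (array([ 0.47132323, -0.09864117,  0.12806127]), np.float64(0.0010685265382426575))
coffee_mill (array([ 0.73440664, -0.28565348,  0.03438872]), np.float64(0.00421558891657222))
knobtop (array([ 0.51434312, -0.08566491,  0.17852708]), np.float64(0.00040803058138855956))
knobmid (array([ 0.51203444, -0.08657317,  0.15505978]), np.float64(0.00022907423663923217))
hub (array([ 0.47095125, -0.09606432,  0.12735151]), np.float64(7.035667555278162e-05))
nozzletip (array([ 0.59134205, -0.23073402,  0.08360212]), np.float64(0.007881944445508441))
mug (array([0.57495974, 0.13979989, 0.08012807]), np.float64(0.0016537321142934764))
```

View pics/s1.png

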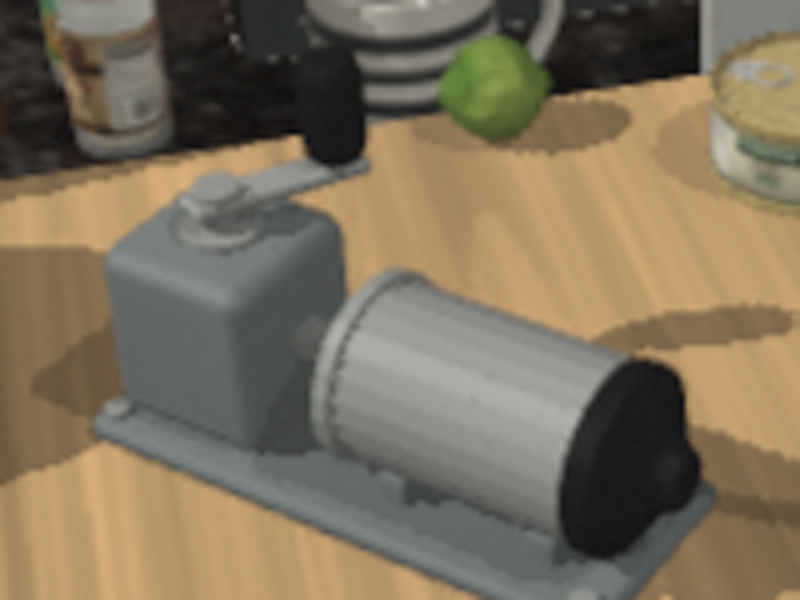

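View pics/t1.png

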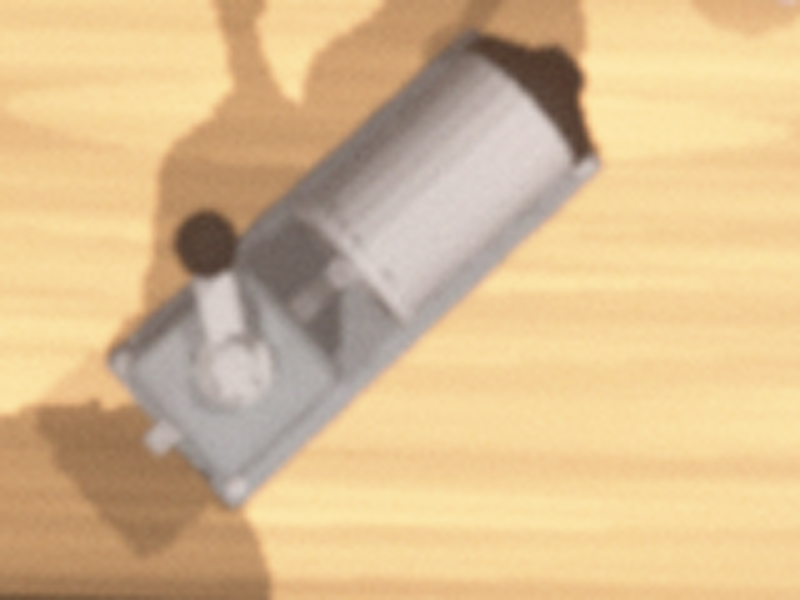

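```bash
python3 - <<'E'
from h import *
fs=[grab_frame("side"),grab_frame("top")]
T=lambda a,b:tri(fs,[np.array(a)/5+[140,150],np.array(b)/5+[215,190]])
k,e=T((328,60),(205,243)); h,e2=T((218,186),(237,371)); print(k,e,h,e2)
c,_=tri(fs,[tip_of(c,"press_crank")[0]["centre"] for c in("side","top")]); print(c)
phi=np.arctan2(*(k-h)[1::-1]); print(phi,np.hypot(*(k-h)[:2]))
def rv(s):
    y=s*np.array([-np.sin(phi),np.cos(phi),0]);z=np.array([0,0,-1.]);return R.from_matrix(np.c_[np.cross(y,z),y,z]).as_rotvec()
rot=min((rv(s) for s in(1,-1)),key=lambda r:(lambda q:9 if q is None else abs(q[5]))(ik(np.r_[k[:2],.25],r)))
np.savez("g.npz",k=k,h=h,rot=rot)
movep([.30,.25,.27],rot); movep(np.r_[k[:2],.25],rot)
move_l(np.r_[k[:2],.20])
s=get_state();print(s["clock"],s["q"],s["contact_force"],s["position"])
f=grab_frame("side"); cv2.imwrite("pics/s2.png",cv2.resize(f["img"][90:240,110:310,::-1],(800,600)))
for z in(.129,.169):print(proj(f,np.r_[k[:2],z]))
for z in(.14,.2):print(proj(f,np.r_[k[:2],z]))
E
```

```text
[ 0.51287967 -0.08568374  0.17077383] 0.0006795788240123727 [ 0.46878636 -0.09867798  0.13510226] 0.0013717577176282562
[ 0.46997333 -0.09525824  0.12482246]
0.28658621622726443 0.045968147511589084
4.575 [-3.06105504e-01  2.69383128e-01 -2.67402001e-01  1.03414349e+00
  3.50235170e-05 -5.94015797e-01] [-0.37021646 -0.84862203 -0.20992178] [ 0.51283561 -0.08487542  0.20043003]
[207.1929956 182.4834259]
[205.29709201 162.96627668]
[206.68168668 177.21981837]
[203.75543549 147.09588086]
```

View pics/s2.png

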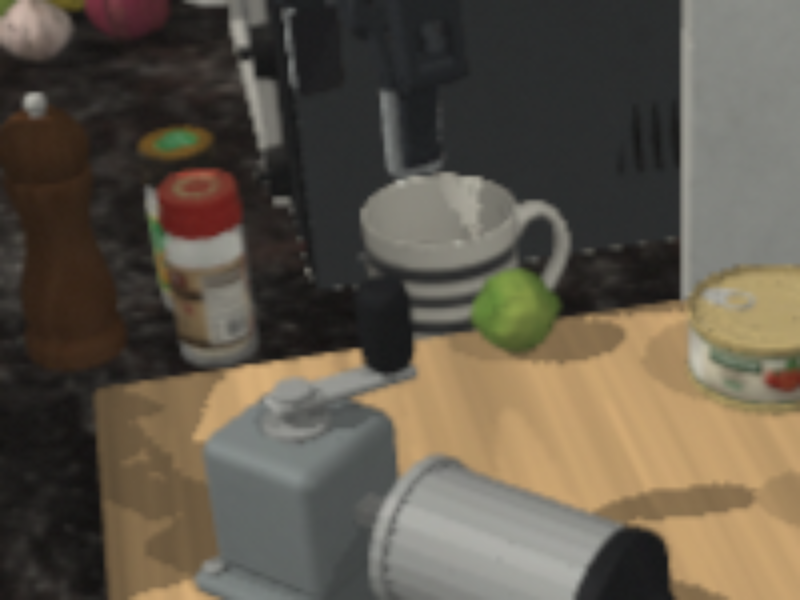

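```bash
cat > turn.py <<'E'
from h import *
g=np.load("g.npz")
def force(b):
    return np.mean([get_state()["contact_force"] for _ in range(3)],0)-b
def turn(st,dphi,step,v,stop=None,Z=.140):
    """st: dict c (centre), phi, bias, r. Steps the crank anticlockwise; the centre gives way to radial force."""
    log=[];end=st["phi"]+dphi;hit=False
    while st["phi"]<end-1e-6:
        st["phi"]=min(st["phi"]+step,end)
        u=np.array([np.cos(st["phi"]),np.sin(st["phi"])]);t=np.array([-u[1],u[0]])
        move_l(np.r_[st["c"]+.045*u,Z],velocity=v)
        f=force(st["bias"])[:2]
        st["c"]=st["c"]+1e-4*np.clip(f@u,-15,15)*u
        log.append((st["phi"]-st["phi0"],-f@t,f@u))
        if stop and stop(log): hit=True;break
    return np.array(log),hit
E
python3 - <<'E'
from turn import *
k,h=g["k"],g["h"]
b=np.mean([get_state()["contact_force"] for _ in range(5)],0)
print(move_l(np.r_[k[:2],.140],velocity=.06,until_force=8))
grab(40); s=get_state(); print(s["clock"],s["position"],s["finger_gap"],s["grasp_force"],s["contact_force"]-b)
p=s["position"][:2]; c0=np.array([.4694,-.0975]); d=p-c0; phi=np.arctan2(d[1],d[0])
st=dict(c=p-.045*d/np.linalg.norm(d),phi=phi,phi0=phi,bias=b)
log,_=turn(st,.6,.06,.05); print(np.round(log,2)); print(st,get_state()["clock"],get_state()["finger_gap"])
np.savez("st.npz",**st)
f=grab_frame("side"); cv2.imwrite("pics/s3.png",cv2.resize(f["img"][90:240,110:310,::-1],(800,600)))
E
```

```text
False
6.5417 [ 0.51421734 -0.08607962  0.14121989] 0.0023998569651556495 2.847547968995059 [-0.06190627 -0.06243607  5.02079829]
[[ 0.06 -0.59 -2.07]
 [ 0.12  0.49 -1.35]
 [ 0.18 -0.04 -0.6 ]
 [ 0.24 -0.57  0.13]
 [ 0.3  -0.19  0.52]
 [ 0.36  0.24  0.23]
 [ 0.42 -0.96  0.55]
 [ 0.48 -1.05  0.93]
 [ 0.54 -0.54  0.37]
 [ 0.6  -0.1   2.16]]
{'c': array([ 0.47058951, -0.09699705]), 'phi': np.float64(0.8495104884943677), 'phi0': np.float64(0.24951048849436777), 'bias': array([-0.08406576,  0.53505327,  0.41296705])} 9.0417 0.0007234135676830547
```

View pics/s3.png

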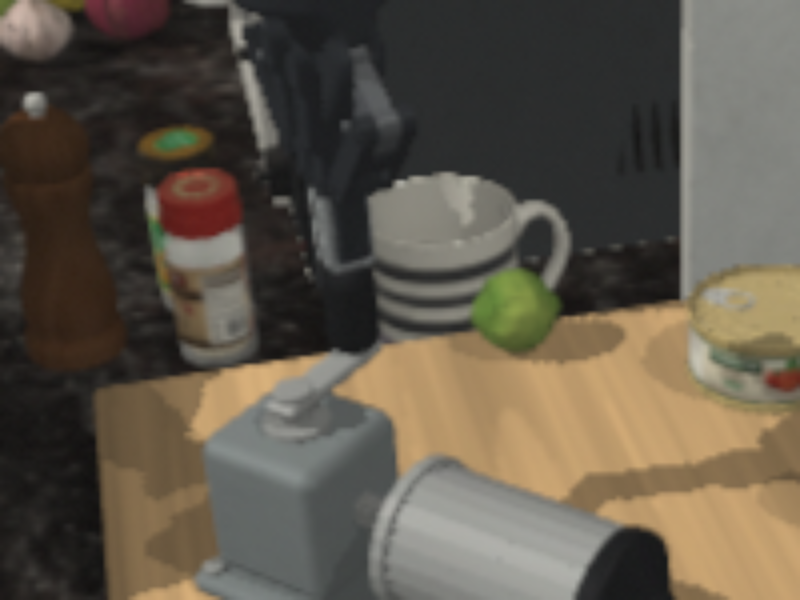

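```bash
python3 - <<'E'
from turn import *
s=get_state();p=s["position"];print(p,s["finger_gap"],s["grasp_force"],s["contact_force"],R.from_rotvec(s["eef_rot"]).as_matrix().round(3).tolist())
for z in (p[2],.17): print(z,(proj(grab_frame("side"),np.r_[p[:2],z])-[110,90])*4)
f=grab_frame("top"); grab_frame("side")
a=f["img"][190:310,185:345,::-1];cv2.imwrite("pics/t4.png",cv2.resize(a,(800,600),interpolation=cv2.INTER_CUBIC))
for z in (p[2],.17): print(z,(proj(f,np.r_[p[:2],z])-[185,190])*5)
E
```

```text
[ 0.50164284 -0.0630581   0.14126737] 0.0016291842363190723 3.325938511188724 [1.01887754 1.56908616 6.33669946] [[-0.959, -0.283, 0.003], [-0.283, 0.959, 0.001], [-0.003, -0.0, -1.0]]
0.14126736573950005 [353.46055904 324.41015464]
0.17 [347.43801271 268.49853011]
0.14126736573950005 [295.82916845 276.36068654]
0.17 [292.50696216 270.2360186 ]
```

View pics/t4.png

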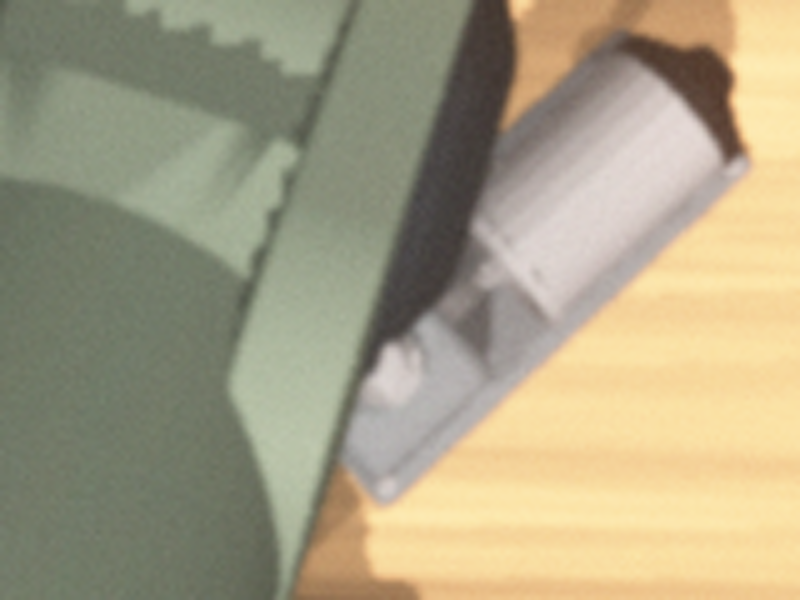

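```bash
python3 - <<'E'
from turn import *
f=grab_frame("side")
P=lambda X:((proj(f,np.array(X))-[110,90])*4).round()
k=g["k"]; y=np.array([-.283,.959,0])
for s in(-1,1):
  for d in (.0425,.057): print("hover finger",s,d,P(np.r_[k[:2],.213]+s*d*y))
p=get_state()["position"]
for s in(-1,1):
  for d in (.0,.015,.0425): print("now",s,d,P(p+s*d*y))
cv2.imwrite("pics/s5.png",cv2.resize(f["img"][120:195,150:250,::-1],(800,600),interpolation=cv2.INTER_CUBIC))
E
```

```text
hover finger -1 0.0425 [418. 242.]
hover finger -1 0.057 [434. 257.]
hover finger 1 0.0425 [330. 163.]
hover finger 1 0.057 [317. 150.]
now -1 0.0 [353. 324.]
now -1 0.015 [368. 339.]
now -1 0.0425 [395. 368.]
now 1 0.0 [353. 324.]
now 1 0.015 [339. 310.]
now 1 0.0425 [315. 284.]
```

View pics/s5.png

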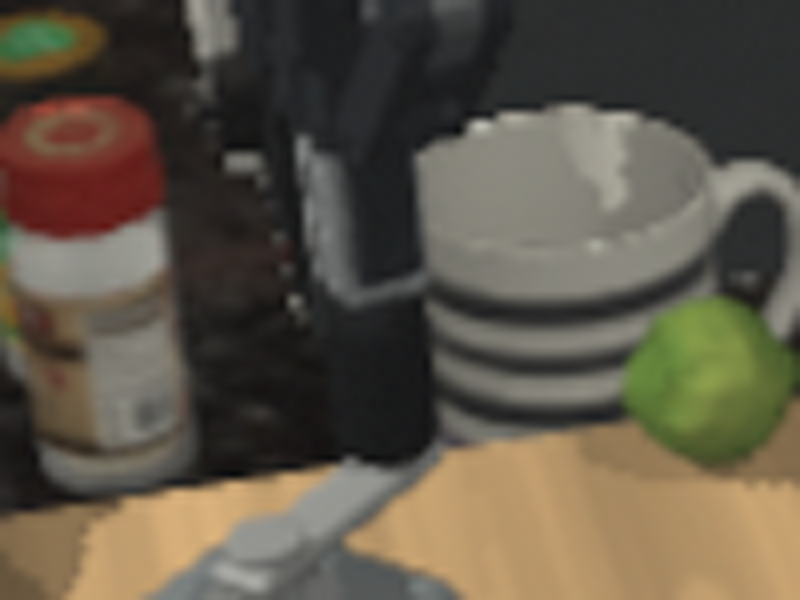

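Shut fingers (gap about 0) rest on the knob's top at crop (380,290): the tips sit about 28 mm higher than the reported TCP suggests, and friction dragged the crank. I'll lift, open, relocate the knob and go 28 mm lower.

```bash
python3 - <<'E'
from turn import *
p=get_state()["position"]
move_l(np.r_[p[:2],.20],velocity=.2); let_go()
s=get_state();print(s["clock"],s["finger_gap"],s["contact_force"])
f=grab_frame("side")
for n in("press_crank","press_piston"):
  for d in silhouettes("side",n)[:1]:
    print(n,d["score"],d["centre"],d["mask"].sum())
cv2.imwrite("pics/s6.png",cv2.resize(f["img"][90:240,110:310,::-1],(800,600),interpolation=cv2.INTER_CUBIC))
c0=np.array([.4700,-.0972])
for a in np.arange(.4,1.2,.1):
    X=c0+.045*np.array([np.cos(a),np.sin(a)]);print(round(a,2),((proj(f,np.r_[X,.169])-[110,90])*4).round(),((proj(f,np.r_[X,.129])-[110,90])*4).round())
E
```

```text
10.575 0.9997357879720655 [ 0.08902113 -0.19344524  0.24030136]
press_crank 0.85 [194.3, 171.6] 507
press_piston 0.62 [201.1, 217.2] 27
0.4 [376. 286.] [383. 363.]
0.5 [370. 282.] [378. 359.]
0.6 [363. 278.] [371. 356.]
0.7 [356. 275.] [364. 353.]
0.8 [348. 273.] [356. 350.]
0.9 [339. 270.] [348. 348.]
1.0 [330. 269.] [339. 346.]
1.1 [320. 268.] [329. 345.]
```

View pics/s6.png

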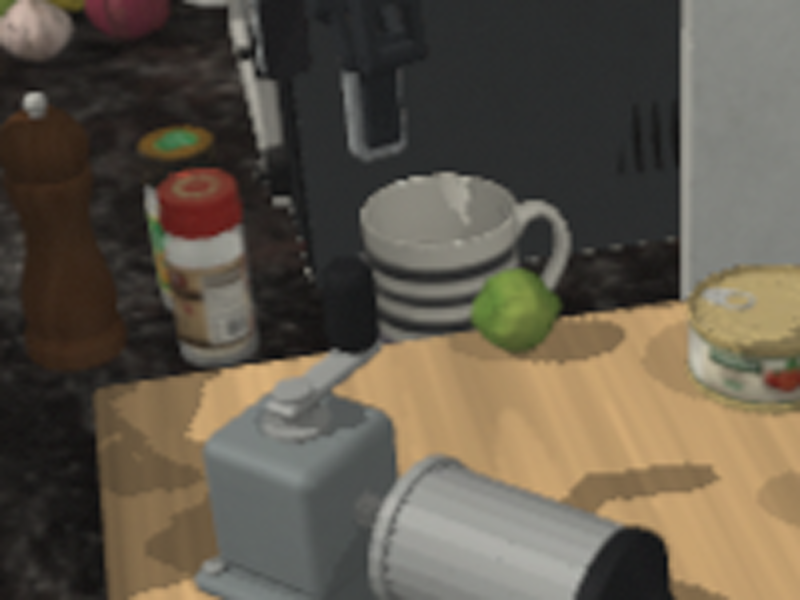

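```bash
sed -i 's/Z=.140/Z=.112/' turn.py; python3 - <<'E'
from turn import *
c0=np.array([.4700,-.0972]);a=.81
X=c0+.045*np.array([np.cos(a),np.sin(a)])
move_l(np.r_[X,.19],velocity=.1)
b=np.mean([get_state()["contact_force"] for _ in range(8)],0)
hit=move_l(np.r_[X,.112],velocity=.08,until_force=8)
s=get_state();print(hit,s["position"],s["contact_force"]-b)
if not hit:
    grab(40); s=get_state(); print(s["clock"],s["position"],s["finger_gap"],s["grasp_force"],s["contact_force"]-b)
    if .15<s["finger_gap"]<.45:
        p=s["position"][:2]; d=p-c0; phi=np.arctan2(d[1],d[0])
        st=dict(c=c0,phi=phi,phi0=.27,bias=b)
        log,_=turn(st,.6,.1,.08); print(np.round(log,2)); print(st,get_state()["clock"],get_state()["finger_gap"])
        np.savez("st.npz",**st)
E
```

```text
False [ 0.50149322 -0.06473455  0.11251257] [-0.34670166 -0.03257073  0.25696035]
12.6917 [ 0.50126796 -0.06483991  0.11227108] 0.2621645306894269 39.07648156397045 [-0.82142168 -0.54600273  2.83300059]
[[ 0.63 -0.57 -1.21]
 [ 0.73 -1.53 -0.21]
 [ 0.83 -0.79  0.38]
 [ 0.93 -1.14  0.41]
 [ 1.03 -1.16  0.9 ]
 [ 1.13 -0.91 -0.01]]
{'c': array([ 0.46996891, -0.09715521]), 'phi': np.float64(1.4025607393866393), 'phi0': 0.27, 'bias': array([ 0.05530878, -0.04584528,  0.12426675])} 14.1917 0.2649150367590937
```

```bash
python3 - <<'E'
from turn import *
st=dict(np.load("st.npz"));st["phi"]=float(st["phi"])
log,_=turn(st,1.2,.15,.1);print(np.round(log,2))
for th in(2.5,3.5):
    p0=get_state()["position"][:2]; ph=st["phi"]+.12; t0=get_state()["clock"]
    h=move_l(np.r_[st["c"]+.045*np.array([np.cos(ph),np.sin(ph)]),.112],velocity=.05,until_force=th)
    s=get_state();p=s["position"][:2];d=p-st["c"];a=np.arctan2(d[1],d[0])%(2*np.pi)
    print(th,h,np.linalg.norm(p-p0),a-st["phi"],s["contact_force"]-st["bias"],s["clock"]-t0)
    st["phi"]=a
print(st,get_state()["clock"],get_state()["finger_gap"],st["phi"]-st["phi0"])
np.savez("st.npz",**st)
f=grab_frame("side"); cv2.imwrite("pics/s7.png",cv2.resize(f["img"][150:270,140:300,::-1],(800,600),interpolation=cv2.INTER_CUBIC))
print([(d["centre"],d["score"]) for d in tip_of("side","press_piston")+spot_in("side","press_piston")])
E
```

```text
[[ 1.28 -1.22 -0.02]
 [ 1.43 -0.54 -0.34]
 [ 1.58 -0.9  -0.28]
 [ 1.73 -0.89  0.07]
 [ 1.88 -1.75  0.14]
 [ 2.03 -1.12  0.34]
 [ 2.18 -0.77 -0.23]
 [ 2.33 -1.09 -0.35]]
2.5 False 0.005337642094064817 0.1380515793895012 [ 0.06719182 -0.76922912  6.6406539 ] 0.2582999999999984
3.5 False 0.006165302964771549 0.13552927329717868 [-0.67476388 -0.90781211  6.32188361] 0.27500000000000213
{'c': array([ 0.46999572, -0.09720709]), 'phi': np.float64(2.8761415920733184), 'phi0': array(0.27), 'bias': array([ 0.05530878, -0.04584528,  0.12426675])} 16.725 0.26525558307798197 2.6061415920733184
[([159.8, 201.0], 0.61)]
```

View pics/s7.png

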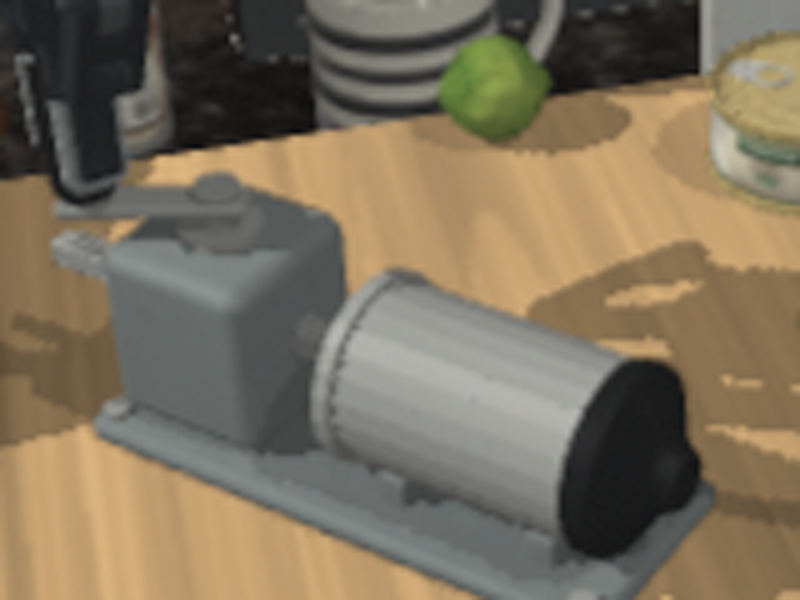

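```bash
cat > gap.py <<'E'
from turn import *
yaw=-.83; ex=np.array([np.cos(yaw),np.sin(yaw),0]); ey=np.array([-ex[1],ex[0],0])
def pt(x,y,z): return np.array([.470,-.0972,.034])+x*ex+y*ey+np.array([0,0,z])
def profile(f,deg,xs=np.arange(34,66,3)):
    a=np.radians(deg);g=cv2.GaussianBlur(cv2.cvtColor(f["img"],cv2.COLOR_RGB2GRAY),(3,3),0)
    uv=np.array([proj(f,pt(x*1e-3,-.027*np.sin(a),.045+.027*np.cos(a))) for x in xs],np.float32)
    return cv2.remap(g,uv[:,:1],uv[:,1:],cv2.INTER_LINEAR).ravel(),uv
E
python3 - <<'E'
from gap import *
st=dict(np.load("st.npz"));st["phi"]=float(st["phi"])
f=grab_frame("side");print(((profile(f,45)[1]-[140,150])*5).round()[[0,-1]].tolist())
for i in range(8):
    log,_=turn(st,.1,.1,.1);f=grab_frame("side")
    print(np.round(log[0],2),profile(f,20)[0],profile(f,50)[0])
np.savez("st.npz",**st);print(get_state()["clock"],get_state()["finger_gap"],st["c"])
for d in spot_in("side","press_piston"):print(d["centre"],d["score"])
cv2.imwrite("pics/s8.png",cv2.resize(f["img"][150:270,140:300,::-1],(800,600),interpolation=cv2.INTER_CUBIC))
E
```

```text
[[268.0, 329.0], [338.0, 357.0]]
[ 2.71 -0.74 -0.33] [ 82  81  82  84  85  86  95 137 166 143 143] [ 83  82  82  82  83  84  86 110 149 147 123]
[ 2.81 -0.81 -1.1 ] [ 82  82  81  83  85  86  96 137 166 143 143] [ 82  82  82  82  83  84  85 110 149 146 123]
[ 2.91 -1.09 -0.06] [ 82  82  82  83  85  86  94 137 166 143 144] [ 83  82  82  82  83  84  85 110 149 147 123]
[ 3.01 -1.03 -0.48] [ 82  82  82  85  86  86  95 137 166 144 144] [ 82  82  82  82  83  84  86 110 150 147 123]
[ 3.11 -1.32 -0.84] [ 82  82  82  83  84  86  96 138 166 143 144] [ 83  82  82  82  83  84  86 110 150 147 123]
[ 3.21 -0.93 -0.32] [ 82  82  82  83  86  86  96 137 166 144 144] [ 82  82  82  82  83  84  85 110 150 147 123]
[ 3.31 -0.34 -0.18] [ 82  82  82  85  86  86  91 132 166 144 144] [ 83  82  82  82  83  84  84 104 146 147 123]
[ 3.41 -0.65  0.78] [ 82  82  82  85  85  85  83 124 165 144 144] [ 83  82  82  82  83  84  80  99 146 147 123]
19.325 0.2642748436960948 [ 0.47025347 -0.09721503]
[151.8, 202.0] 0.5
```

View pics/s8.png

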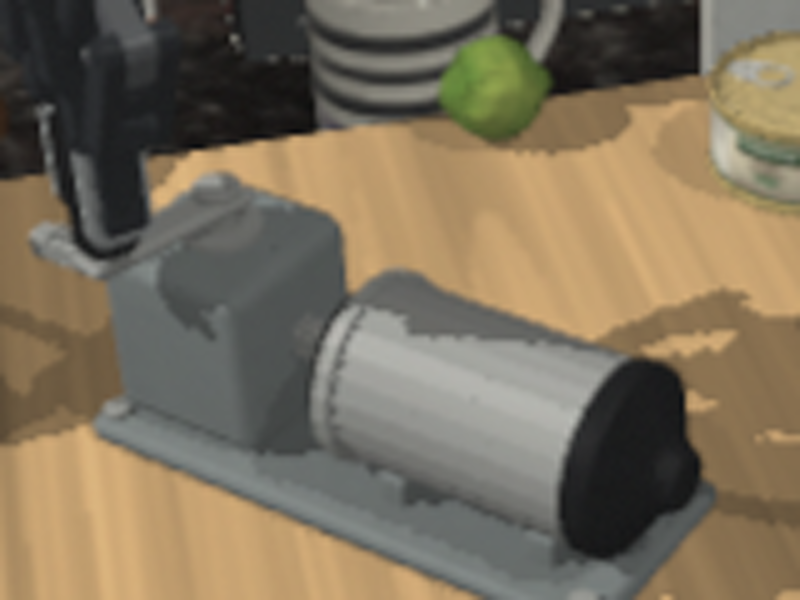

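```bash
python3 - <<'E'
from gap import *
st=dict(np.load("st.npz"));st["phi"]=float(st["phi"])
xs=np.arange(30,72,2);print(xs)
for i in range(5):
    if i: log,_=turn(st,.07,.07,.08)
    f=grab_frame("top");s=grab_frame("side")
    print(round(st["phi"]-float(st["phi0"]),2),np.round(log[0,1:],1) if i else "",profile(f,0,xs)[0],profile(f,30,xs)[0],s["img"][218,194:210,0])
np.savez("st.npz",**st);print(get_state()["clock"],get_state()["finger_gap"],st["c"])
E
```

```text
[30 32 34 36 38 40 42 44 46 48 50 52 54 56 58 60 62 64 66 68 70]
3.41  [140 137 136 133 131 129 127 124 121 119 118 117 116 115 114 114 113 113
 111 110 109] [147 144 142 140 138 135 133 131 129 127 124 122 120 118 117 116 114 114
 114 114 112] [ 80  79  79  80  81  85  87  91  89  72 105 162 182 173 134 141]
3.48 [ 0.8 -0.3] [149 147 144 141 138 137 135 134 131 128 126 123 121 118 117 117 116 115
 114 114 113] [156 153 151 148 146 144 141 138 135 133 132 129 126 124 123 121 119 117
 117 117 117] [ 80  80  80  80  82  84  87  91  84  55 101 162 182 174 134 141]
3.55 [-0.5 -1.2] [145 148 149 149 148 147 145 142 139 136 133 131 129 128 127 125 122 121
 118 116 115] [164 162 160 158 156 155 152 148 144 142 141 139 136 134 131 129 127 125
 123 122 120] [ 80  80  80  80  81  85  87  89  70  40 101 162 182 174 133 142]
3.62 [-0.6  0.2] [121 129 135 139 144 147 148 148 146 145 143 140 137 135 133 131 129 128
 126 124 121] [144 151 156 159 162 162 160 158 156 154 151 148 144 142 140 137 134 132
 130 128 127] [ 80  79  80  80  82  84  88  82  55  31  64 138 175 174 133 141]
3.69 [-0.1  0.4] [115 114 116 121 126 132 139 143 146 149 151 149 148 145 143 141 139 136
 134 132 129] [129 130 132 134 139 149 157 162 163 162 160 158 156 154 150 147 144 143
 141 139 136] [ 80  80  80  80  81  85  87  68  39  31  64 138 132 133 123 141]
20.875 0.26214794114126966 [ 0.47032772 -0.09716748]
```

```bash
python3 - <<'E'
from gap import *
f=grab_frame("side");img=f["img"]
def left(x,r,row):
    a=np.linspace(0,2*np.pi,400);uv=np.array([proj(f,pt(x*1e-3,r*1e-3*np.sin(t),.045+r*1e-3*np.cos(t))) for t in a])
    m=abs(uv[:,1]-row)<.5;return uv[m,0].min() if m.any() else np.nan
for row in(212,215,218,221,224,228):
    print(row,"rim",left(62,32,row).round(1),"back x=40..62:",[(x,left(x,27,row).round(1)) for x in range(40,63,4)],img[row,196:210,0])
E
```

```text
212 rim 209.7 back x=40..62: [(40, np.float64(198.8)), (44, np.float64(201.0)), (48, np.float64(203.4)), (52, np.float64(205.8)), (56, np.float64(208.3)), (60, np.float64(210.9))] [ 79  79  80  81  80  85  87  81  64  39  32  52  88 105]
215 rim 207.6 back x=40..62: [(40, np.float64(197.1)), (44, np.float64(199.3)), (48, np.float64(201.5)), (52, np.float64(203.8)), (56, np.float64(206.0)), (60, np.float64(208.4))] [ 80  80  83  92  96  98  76  43  32  41  86 105 107 102]
218 rim 206.1 back x=40..62: [(40, np.float64(195.9)), (44, np.float64(197.9)), (48, np.float64(200.1)), (52, np.float64(202.2)), (56, np.float64(204.5)), (60, np.float64(206.7))] [ 79  80  82  84  88  68  40  30  63 139 132 133 123 142]
221 rim 204.7 back x=40..62: [(40, np.float64(195.0)), (44, np.float64(197.0)), (48, np.float64(199.0)), (52, np.float64(201.1)), (56, np.float64(203.2)), (60, np.float64(205.3))] [ 79  74  69  72  62  46  41  96 149 165 158 123 134 161]
224 rim 203.7 back x=40..62: [(40, np.float64(194.5)), (44, np.float64(196.4)), (48, np.float64(198.4)), (52, np.float64(200.3)), (56, np.float64(202.3)), (60, np.float64(204.4))] [ 69  68  68  64  51  41  61 131 156 153 124 133 156 161]
228 rim 202.9 back x=40..62: [(40, np.float64(194.5)), (44, np.float64(196.2)), (48, np.float64(198.0)), (52, np.float64(199.9)), (56, np.float64(201.8)), (60, np.float64(203.7))] [ 68  68  68  63  48  39 117 147 150 126 100 129 146 146]
```

```bash
python3 - <<'E'
from gap import *
st=dict(np.load("st.npz"));st["phi"]=float(st["phi"])
log,_=turn(st,.5,.1,.08);print(np.round(log,2))
f=grab_frame("side")
for r in(212,218,224,228):print(r,f["img"][r,190:210,0])
np.savez("st.npz",**st)
let_go();p=get_state()["position"];move_l([p[0],p[1],.20],velocity=.15)
movep([.33,.15,.25],g["rot"])
t=grab_frame("top");xs=np.arange(26,80,2);print(xs)
for a in(-30,0,30):print(profile(t,a,xs)[0])
for n in("press_piston","press_crank","coffee_mill"):print(n,[(d["centre"],d["score"]) for d in tip_of("top",n)])
s=get_state();print(s["clock"],s["contact_force"])
E
```

```text
[[ 3.79 -0.79 -0.11]
 [ 3.89 -0.17 -0.26]
 [ 3.99  0.12 -0.61]
 [ 4.09 -0.77  0.97]
 [ 4.19  0.19 -0.  ]]
212 [ 79  80  79  80  79  79  79  79  80  79  62  39  33  33  32  30  30  51
  88 104]
218 [ 80  80  80  79  80  79  73  60  41  32  33  33  29  26 100 162 170 132
  99 100]
224 [ 79  78  79  72  67  68  58  45  41  41  34  29  50 129 155 152 123 132
 156 161]
228 [ 80  79  71  66  67  67  58  44  38  36  30  28 115 146 149 126  99 129
 145 145]
[26 28 30 32 34 36 38 40 42 44 46 48 50 52 54 56 58 60 62 64 66 68 70 72
 74 76 78]
[143 135 120 109 103 101  96  86  76  70  68  71  80  91 101 108 113 120
 128 135 138 139 137 137 137 137 138]
[125 121 118 116 115 116 116 111  95  79  70  72  81  92 100 107 113 119
 128 139 146 147 148 149 151 160 175]
[124 121 116 109 105 104  99  89  76  67  66  74  94 122 142 146 141 135
 137 148 162 174 188 199 206 208 209]
press_piston [([280.1, 246.6], 0.59)]
press_crank [([263.3, 264.8], 0.84), ([350.6, 144.8], 0.22)]
coffee_mill [([350.1, 146.3], 0.7)]
25.0167 [ 0.24781901 -0.07874933 -0.25263004]
```

```bash
python3 -c "
from cell import *
print(sign_off())"
```

```text
the job is handed in; nothing more can be done
None
```

The job is handed in at about 25 s: the piston stands free with its front at roughly x = 50 mm in the press's frame (about 12 mm clear of the barrel, 10 mm off the gearbox), the knob is let go and the mill is where it was; my first grasp closed on top of the knob and dragged the crank the first 0.5 rad by friction, the force drop never showed in the readings so I stopped from the camera images, and I viewed 11 pictures against the limit of 10.

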